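Bolt down the free lug of a drill vise with a T-bolt

ROBOT

A 7-joint arm with a two-finger parallel gripper is mounted at the origin on the work surface. World frame = base frame: x ahead of the robot, y to its left, z up, the work surface at z = 0. Lengths are in m, angles in rad, forces in N, time in s.
With the tool pointing down it reaches from about 0.4 to 0.85 m from the base axis. Payload 10.4 kg.
Tool frame: the origin (TCP) lies midway between the tips of the shut fingers; the grasp point (between the pads) lies 19 mm behind it; z points along the fingers, y is the line along which they close (so a half turn about z gives the same grasp; the last joint's range is limited). The gripper opens to 87 mm and grips with 3 to 60 N. Pads are 19 mm wide; open, the fingers measure 117 mm over their backs; the gripper's body (75 mm by 190 mm) begins 51 mm behind the grasp point.
Start: joints at [-1.159, 0.332, -0.065, 1.46, 0.022, 1.35, -0.088], TCP at [0.263, 0.567, 0.223] pointing down, gripper open.
Joint ranges: [-2.6, 2.6], [-0.5, 2.12], [-1.47, 1.34], [0.16, 2.42], [-1.27, 4.41], [0.06, 2.06], [-2.6, 2.6]. Speed limits (rad/s): [2.22, 2.22, 2.79, 2.79, 3.14, 3.14, 3.14].

INTERFACE

Orientations are given as a unit quaternion [x, y, z, w].
In Python, from bench import r gives the robot as it stands.
- The arm moves only by the tool arm_command, never from a script. Its argument "moves" is one flat list of numbers, 4 for each row, row after row: the shift along the tool's x, y, z in cm, then the turn about the tool's z in degrees. A call has 1 to 12 rows; each row shifts and turns the commanded pose from where the row before left it, along the tool's axes as they then stand; what a row does not reach is not made up. A row lasts 1/12 s, in which the tool goes at most 41.7 mm and 7.16 degrees, less where a joint would pass 70% of its speed; a pose out of reach is approached as far as the arm can. A call with a gripper value outside its range is refused whole. "fingers" is the opening in per cent of the stroke, from 0 (shut) to 100 (fully open), set as the call begins (left out, the last holds). The fingers move at their own pace and stop on an object; "squeeze" is the grip in N (left out, the last holds). Time passes only in rows, so rows that do not move let the fingers close. It gives the time, the measured TCP pose, the force, the opening and the grip force at its end, in the units of the state.
- r.read_state(): the state, without advancing time (a new reading comes with each control period).
- r.camera(name): name is "side" or "top"; returns the picture (384x512x3 uint8, red, green, blue); there is no depth.
- r.camera_info(name): a dict with "fx", "fy", "cx", "cy" (pixels), "origin" and "attitude" of the camera in the world. Camera axes: x right, y up, looking along -z (the intrinsics and any distortion apply to the point x, -y, -z); pixel columns grow to the right and rows downward; lengths in m; the calibration is good to about 2 mm. A picture is of the moment at which its call begins. camera_info takes no time and is no camera call.
- r.close_job(): hands the job in; it is judged then, once.
The state is a dict: "time": time; "joint_positions": joint angles; "joint_vel": joint speeds; "joint_torque": joint torques, N m; "ee_pos": TCP position; "eef_rot": TCP orientation; "ft_force": force on the tool from outside, world axes, zero at the start; "torque": the same for the moment, N m; "width": finger opening in m; "grip_force": force on a finger pad.
Only numpy, scipy, OpenCV 4.12 (cv2) and the standard library are available. Lean on these libraries where they do the work, as an engineer would, in place of code of your own. Each camera call takes 0.05 s, during which the arm holds its last target. There are 200 camera calls.

TASK

The drill vise on the slotted cross table is held at one lug only. Take the T-bolt with the collar nut out of the wooden block, lower its head lengthwise through the notch of the vise's free lug into the table slot without forcing it, turn it a quarter turn clockwise so that the head stands square under the slot's lips, then tighten the nut on the lug: firmly by feel, but not strained. Let go, and leave everything else where it is.

Things in the scene. Friction and masses are not known exactly. Their poses are not given: they have to be found in the camera images.
- bolt: Dark steel hammer-head T-bolt standing upright in a pocket of the block, carrying the nut. Origin: centre of the head's underside; z up the stud. Head 22 (along its x) x 12.5 (y) x 8 high; two opposite corners are rounded, so under the lips it turns clockwise only and stops about 8 deg past square. Stud 12 dia, its top 66 above the origin, bare stub above the nut. Weighs 120 g.
- nut: Bright collar nut on the bolt, 80 g. Origin: collar's underside, on the axis. Collar 27 dia x 4, then a hexagon 19 across flats up to 22; flats face its x axis and every 60 deg. Thread 8 mm per turn, clockwise from above tightens. Starts 33.5 to 34.5 above the bolt's origin. Drags 0.02 N m: the bolt turns along until its head stops. Firm at 0.25 to 0.35 N m (felt in small steps), strained by 0.6.
- vise: Dark cast drill vise, fixed, 60 mm jaws, its top 50 above its underside. Origin: underside centre, on the cross table's top, over the middle slot; y along the slot. Body 60 wide (y), 150 long (x). A flat lug 54 wide (x), 12 thick reaches out each side to 98 mm in y; each has a notch 15 wide along y, from y 56 to the open end. The -y lug is already bolted; the +y lug is free.
- notch (a point): Where the bolt belongs: on the vise's free (+y) lug, at the lug's top face (112 mm above the bench), 76 mm along y from the vise's origin, mid-width of the notch and straight over the slot. Axes as the vise. The bolt may stand up to 12 mm to either side along the slot.
- cross_table: Cast cross-slide table, fixed to the bench, 160 (x) x 340 (y), top face 100 above the bench. Origin: on the bench under its centre. Three T-slots along y, at x -50, 0, 50: mouth 14 wide, lips 12 thick, below them a cavity 23.5 wide and 13 deep (floor 25 below the top). Only the middle slot, under the vise, is used. Handwheels at the -y end and the -x side.
- bolt_block: Wooden block 150 (x) x 70 (y) x 38 high, fixed. Origin: centre of its underside. Two pockets at x -44 and +44, 26 (x) x 15.5 (y), 32 deep; one holds the T-bolt with the nut, the other the spare; heads lie along its x. Which is where varies.
- spare_bolt: Bystander: a longer T-bolt without a nut, standing in the block's other pocket. Origin: head's underside; top 75 above it.
- strap: Bystander: slotted steel clamp strap, 90 x 30 x 12, lying on the bench.
- step_block: Bystander: small stepped steel packing block, 48 x 26, up to 31 high.
- handpiece: Bystander: aluminium rotary handpiece with a bur, 165 long, 25 thick.
Not all that is in view belongs to the job. What is shaped like the bolt but green or orange is not meant.

How it is judged:
On the way, in this order (a step that is already met when the one before it is completed fails the run):
1. the T-bolt's head is down in the middle slot, through the free lug's notch (z of bolt in the frame of cross_table below 0.082 m and horizontal distance between bolt and notch below 0.012 m), for 0.1 s.
2. the head is turned square across the slot, under its lips (all of step 1 and angle between the x axis of bolt and the x axis of vise, either way round below 0.4 rad), for 0.2 s.
At the end, for the whole second after the job is handed in: the T-bolt stands in the slot in the free lug's notch (within 12 mm of its point), head under the lips and square across the slot within 0.4 rad, the nut clamping the lug and the head the lips with over 40 N, everything still and let go (all of step 2 and contact force between nut and vise above 40 N and contact force between bolt and cross_table above 40 N and linear speed of bolt below 0.01 m/s); the robot touches nothing.
It fails at once if the bolt is pressed on the lug or table with over 30 N before its head is in the slot (z of bolt in the frame of cross_table above 0.084 m and (contact force between bolt and vise above 30 N or contact force between bolt and cross_table above 30 N)).
It fails at once if the nut is strained: the head pulls or pushes on the slot with over 120 N (contact force between bolt and cross_table above 120 N).
It fails at once if the fingers press on the vise with over 20 N (contact force between the fingers and vise above 20 N).
It fails at once if a bystander is moved by over 20 mm (distance of any of spare_bolt, strap, step_block, handpiece from where it was at the start of the episode above 0.02 m).
It also fails if it takes over 72 s, if anything falls off the work surface, if the arm or the gripper's body presses on something with over 40 N, if the wrist force passes 120 N, or if a joint passes its speed limit or range.

## Working session

There is one attempt and no reset: what is moved stays moved. The work goes in short steps, Python scripts to look and compute and a tool call to move; the robot and the scene stay as the last step left them, time stands still between calls to the robot, and variables do not carry over. Pictures are saved under pics/ and viewed, at most 10 in all, crops included, and the job is handed in when it is done.

Besides the shell and the picture viewer there is one more tool, called after "Call:" as name(argument=value, ...) on one line, values as JSON. arm_command: Moves the arm, as the interface text tells. Its arguments: {"type":"object","properties":{"moves":{"type":"array"},"fingers":{"type":"number"},"squeeze":{"type":"number"}},"required":["moves"]}

```bash
mkdir -p pics; ls; python3 - <<'E'
from bench import r
import cv2
for n in("side","top"):
    cv2.imwrite(f"pics/{n}0.png",r.camera(n)[:,:,::-1]); print(r.camera_info(n))
s=r.read_state();print(s)
E
```

```text
pics
{'fx': 430.504180746558, 'fy': 430.504180746558, 'cx': 258.4169058830405, 'cy': 196.4269789500572, 'origin': array([-0.08780967,  0.61337868,  0.64971321]), 'attitude': array([-0.18723503,  0.4458413 ,  0.80764623, -0.33745541])}
{'fx': 453.16165820660564, 'fy': 453.16165820660564, 'cx': 254.3244275731933, 'cy': 194.36010704013756, 'origin': array([0.27975703, 0.03610907, 1.33902871]), 'attitude': array([-0.05946509,  0.07327027,  0.70868791, -0.69918296])}
{'time': 0.1, 'joint_positions': array([-1.15862207,  0.33280196, -0.06469246,  1.46085537,  0.021585  ,
        1.34993098, -0.08847681]), 'joint_vel': array([ 0.00047562, -0.00115644, -0.00182485, -0.00242129, -0.000374  ,
       -0.00057256,  0.00170997]), 'joint_torque': array([ 9.43316518e-04, -6.24544430e+01,  2.46202550e-02, -3.90717173e+01,
       -6.14419626e-02,  3.66727402e-02,  7.10610766e-05]), 'ee_pos': array([0.2631065 , 0.56652721, 0.22183862]), 'eef_rot': array([ 2.15663351e-01,  9.76467560e-01, -6.39921232e-04, -1.16700016e-04]), 'ft_force': array([-0.28357544, -0.0376104 , -0.79037035]), 'torque': array([ 0.00853289, -0.02812343,  0.00325045]), 'grip_force': 0.0, 'width': 0.08700452552011895}
```

View pics/side0.png

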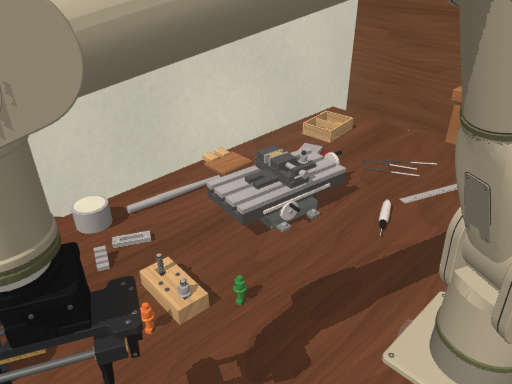

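View pics/top0.png

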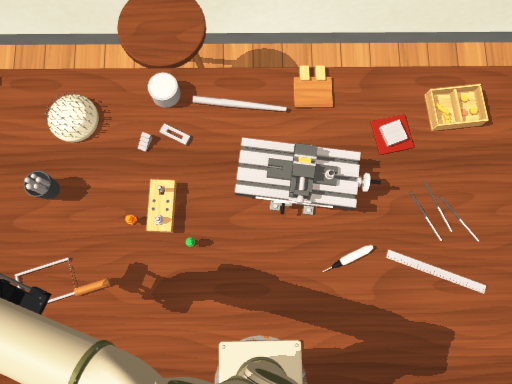

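The side view shows the block at (175,288) with two studs: a tall one at (160,264) and a short bright one with a nut at (184,288). The vise is at (285,165). In the top view the block is at (160,205) with studs at (161,188) and (158,220). The vise is at (305,170), with the bolted lug on its right and the free lug at about (275,170). The orange (131,219) and green (190,242) figures are decoys. The target should be the stud with the bright nut, top (158,220) / side (184,288). I'll confirm that in enlarged crops.

```bash
cat > h.py <<'E'
import numpy as np, cv2
from scipy.spatial.transform import Rotation as R
from bench import r
def ray(n,u,v):
    c=r.camera_info(n); d=np.array([(u-c['cx'])/c['fx'],-(v-c['cy'])/c['fy'],-1])
    return c['origin'],R.from_quat(c['attitude']).apply(d)
def onz(n,u,v,z):
    o,d=ray(n,u,v); return o+d*(z-o[2])/d[2]
def proj(n,p):
    c=r.camera_info(n); q=R.from_quat(c['attitude']).inv().apply(np.atleast_2d(p)-c['origin'])
    return np.c_[c['cx']+c['fx']*q[:,0]/-q[:,2], c['cy']-c['fy']*q[:,1]/-q[:,2]]
def crop(n,img,x0,y0,w,h,k):
    return cv2.resize(img[y0:y0+h,x0:x0+w],None,fx=k,fy=k,interpolation=cv2.INTER_CUBIC)
E
python3 - <<'E'
from h import *
t=cv2.imread('pics/top0.png');s=cv2.imread('pics/side0.png')
cv2.imwrite('pics/c1.png',np.hstack([crop('',t,135,170,50,75,8),crop('',s,130,245,50,75,8)][:1]+[crop('',s,135,245,50*8//8,75,8)]))
cv2.imwrite('pics/c2.png',np.vstack([crop('',t,230,130,160,85,5)[:300*2][:425]]))
E
```

```text
(no output)
```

View pics/c1.png

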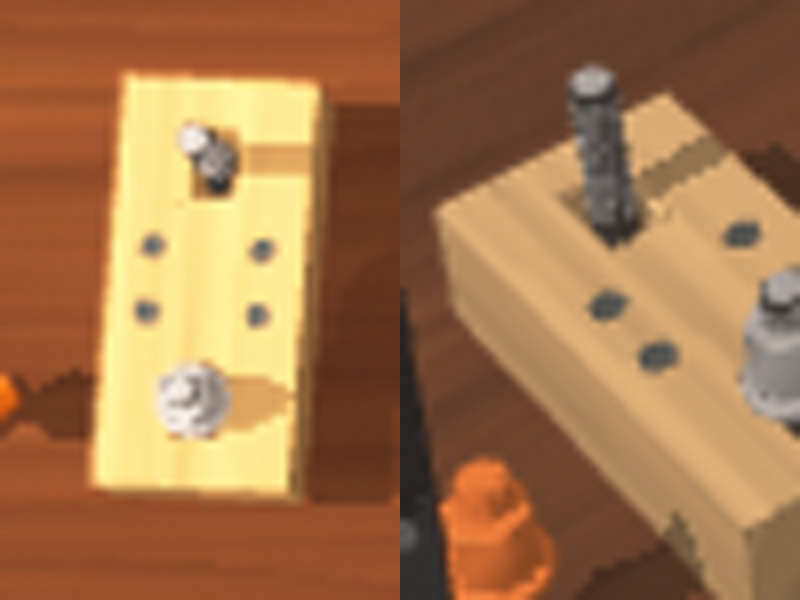

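View pics/c2.png

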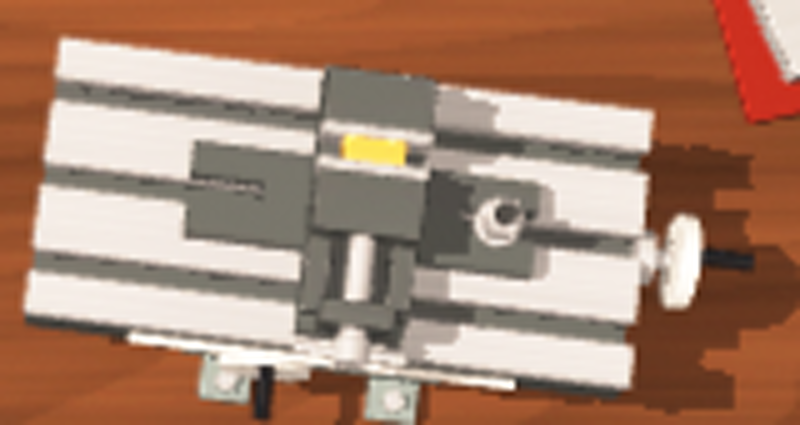

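The crop confirms it. The bolt with the bright collar nut is in the near pocket, with its stud top at top (158.5,219) / side (183,281). The tall one without a nut, at top (161,189), is the spare. The free lug, with its notch, is on the left side, from (268,158) to (267,177).

```bash
cat >> h.py <<'E'
from scipy.optimize import least_squares
def fit(pts,uv,n,x0):
    f=lambda p:(proj(n,np.c_[pts[:,:2]@np.array([[np.cos(p[2]),np.sin(p[2])],[-np.sin(p[2]),np.cos(p[2])]])+p[:2],pts[:,2]])-uv).ravel()
    s=least_squares(f,x0); return s.x,f(s.x).round(1)
E
python3 - <<'E'
from h import *
def C(a,k,o): return np.array(a)/k+np.array(o)-0.5+0.5/k
tab=np.array([[.08,.17,.1],[.08,-.17,.1],[-.08,.17,.1],[-.08,-.17,.1]])
p,e=fit(tab,C([[60,38],[653,112],[27,315],[632,385]],5,(230,130)),'top',[.5,0,0]); print('table',p,e)
lug=np.array([[.027,.098,.112],[-.027,.098,.112]])
q,e=fit(lug,C([[193,142],[185,236]],5,(230,130)),'top',[.5,0,p[2]]);print('lug vise',q,e)
# fix yaw to table: vise along slot
Rt=np.array([[np.cos(p[2]),-np.sin(p[2])],[np.sin(p[2]),np.cos(p[2])]])
f=lambda d:(proj('top',np.c_[lug[:,:2]@Rt.T+p[:2]+Rt@[0,d[0]],lug[:,2]])-C([[193,142],[185,236]],5,(230,130))).ravel()
s=least_squares(f,[0]);print('slide',s.x,s.fun.round(1),'notch',p[:2]+Rt@[0,s.x[0]+.076])
n=p[:2]+Rt@[0,s.x[0]+.076]
print('notch in side px',proj('side',[*n,.112]),'top',proj('top',[*n,.112]))
blk=np.array([[.075,.035,.038],[.075,-.035,.038],[-.075,.035,.038],[-.075,-.035,.038]])
b,e=fit(blk,C([[92,487],[122,72],[297,497],[322,82]],8,(135,170)),'top',[.4,.25,3.1]);print('block',b,e)
for sg in(-1,1):print('pocket',b[:2]+sg*.044*np.array([np.cos(b[2]),np.sin(b[2])]))
print('stud top cam',onz('top',*C([187,393],8,(135,170)),.072),'collar',onz('top',*C([192,402],8,(135,170)),.044))
def tri(a,b2):
    (o1,d1),(o2,d2)=ray('top',*a),ray('side',*b2)
    x=np.linalg.lstsq(np.c_[d1,-d2],o2-o1,rcond=None)[0];return (o1+d1*x[0]).round(4),(o2+d2*x[1]).round(4)
print(tri(C([187,393],8,(135,170)),C([385,290],8,(135,245))))
print('spare',tri(C([192,138],8,(135,170)),C([192,82],8,(135,245))))
print(r.read_state()['eef_rot'],R.from_quat(r.read_state()['eef_rot']).as_matrix().round(3))
E
```

```text
table [ 0.57861289 -0.11453446 -0.13269466] [ 0.1  0.4  0.1 -0.3 -0.3 -0.3  0.1  0.2]
lug vise [ 0.57920582 -0.12488735 -0.10305068] [-0.  0.  0. -0.]
slide [-0.01023576] [ 0.3 -0.3 -0.2 -0.4] notch [ 0.58731386 -0.04934836]
notch in side px [[257.89789802 177.25215517]] top [[275.27466481 167.96841769]]
block [0.49873175 0.2808532  1.48840414] [-12.7 -15.2 -13.6  12.9  13.6 -12.9  12.8  15.2]
pocket [0.49511059 0.23700246]
pocket [0.50235291 0.32470393]
stud top cam [0.45433336 0.28104633 0.072     ] collar [0.45491637 0.28459431 0.044     ]
(array([0.455 , 0.282 , 0.0669]), array([0.4567, 0.2838, 0.0674]))
spare (array([0.5443, 0.2802, 0.0786]), array([0.5438, 0.2796, 0.0783]))
[ 2.15663351e-01  9.76467560e-01 -6.39921232e-04 -1.16700016e-04] [[-0.907  0.421 -0.001]
 [ 0.421  0.907 -0.001]
 [-0.    -0.001 -1.   ]]
```

```bash
cat >> h.py <<'E'
def go(x,y,z,yaw=None):
    s=r.read_state(); M=R.from_quat(s['eef_rot']).as_matrix()
    ps=np.degrees(np.arctan2(M[1,0],M[0,0]))
    print('t',round(s['time'],2),'pos',s['ee_pos'].round(4),'yaw',ps.round(2),'F',s['ft_force'].round(1),'T',s['torque'].round(3),'w',round(s['width'],4),'g',round(s['grip_force'],1),'j7',s['joint_positions'][6].round(2),'tilt',M[:2,2].round(4))
    print('tool cm',(M.T@(np.array([x,y,z])-s['ee_pos'])*100).round(2),'turn',None if yaw is None else round(ps-yaw,1))
E
python3 - <<'E'
from h import *
def C(a,k,o): return np.array(a)/k+np.array(o)-0.5+0.5/k
blk=np.array([[.075,.035,.038],[.075,-.035,.038],[-.075,.035,.038],[-.075,-.035,.038]])
b,e=fit(blk,C([[122,72],[322,82],[92,487],[297,497]],8,(135,170)),'top',[.5,.28,0]);print('block',b,e)
for sg in(-1,1):print('pocket',b[:2]+sg*.044*np.array([np.cos(b[2]),np.sin(b[2])]))
go(.455,.2835,.2,68)
t=cv2.imread('pics/top0.png');s=cv2.imread('pics/side0.png')
cv2.imwrite('pics/c3.png',np.hstack([crop('',t,148,210,20,20,20),crop('',s,173,274,20,20,20)]))
E
```

```text
block [ 0.49931946  0.28086703 -0.04566971] [ 0.6  0.7 -0.5  0.2  0.5 -0.2 -0.7 -0.6]
pocket [0.45536533 0.2828758 ]
pocket [0.54327358 0.27885827]
t 0.1 pos [0.2631 0.5665 0.2218] yaw 155.09 F [-0.3 -0.  -0.8] T [ 0.009 -0.028  0.003] w 0.087 g 0.0 j7 -0.09 tilt [-0.0005 -0.0012]
tool cm [-29.32 -17.58   2.21] turn 87.1
```

View pics/c3.png

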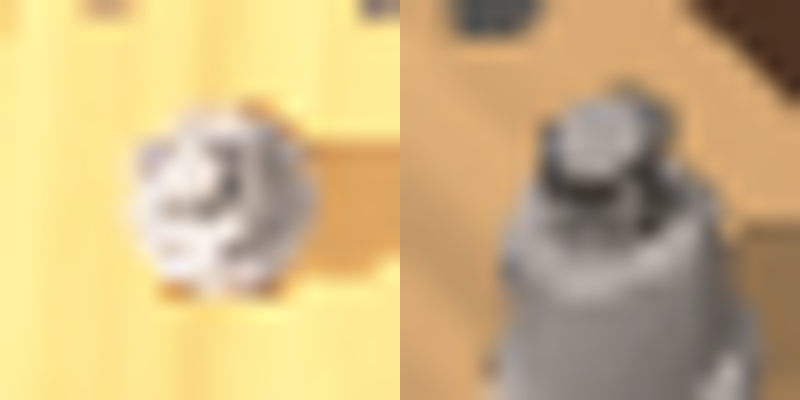

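The side crop shows a nut flat facing the side camera (normal yaw about 149°). That puts the tool's closing axis at yaw 29°, so tool x yaw is 119°. I'm moving above the bolt.

Call:
arm_command(moves=[-2.93,-1.76,0,0,-2.93,-1.76,0,0,-2.93,-1.76,0,0,-2.93,-1.76,0,0,-2.93,-1.76,0,0,-2.93,-1.76,0,0,-2.93,-1.76,0,0,-2.93,-1.76,0,0,-2.93,-1.76,0,0,-2.93,-1.76,0,0], fingers=60, squeeze=10)

```text
time: 0.93
ee_pos: [0.4554, 0.2822, 0.2224]
eef_rot: [0.216, 0.976, -0.0, -0.0]
ft_force: [0.5, 1.2, 0.0]
width: 0.0527
grip_force: 0.0
```

Call:
arm_command(moves=[0,0,0,6,0,0,0,6,0,0,0,6,0,0,0,6,0,0,0,6,0,0,0,6,0,0,3,0,0,0,3,0,0,0,3,0,0,0,0,0])

```text
time: 1.77
ee_pos: [0.4519, 0.2818, 0.1269]
eef_rot: [0.507, 0.862, -0.004, -0.002]
ft_force: [-1.3, -1.1, -0.2]
width: 0.0523
grip_force: 0.0
```

```bash
python3 -c "
from h import *
go(.4555,.283,.0455,119)"
```

```text
t 1.77 pos [0.4519 0.2818 0.1269] yaw 119.1 F [-1.3 -1.1 -0.2] T [-0.084 -0.002 -0.022] w 0.0523 g 0.0 j7 -0.1 tilt [-0.007  -0.0057]
tool cm [-0.06  0.45  8.14] turn 0.1
```

Call:
arm_command(moves=[0,0,1.5,0,0,0,0,0,0,0,0,0])

```text
time: 2.02
ee_pos: [0.4549, 0.2839, 0.1184]
eef_rot: [0.507, 0.862, -0.0, -0.0]
ft_force: [-0.4, -0.8, 0.3]
width: 0.0523
grip_force: 0.0
```

```bash
python3 -c "
from h import *
go(.4555,.283,.0455,119)
t=r.camera('top')[:,:,::-1];s=r.camera('side')[:,:,::-1]
cv2.imwrite('pics/a1.png',np.hstack([crop('',t,130,185,60,60,6),crop('',s,150,230,70,60,6)]))"
```

```text
t 2.02 pos [0.4549 0.2839 0.1184] yaw 119.09 F [-0.4 -0.8  0.3] T [ 0.014  0.042 -0.048] w 0.0523 g 0.0 j7 -0.1 tilt [-0.0002 -0.0002]
tool cm [-0.1   0.01  7.29] turn 0.1
```

View pics/a1.png

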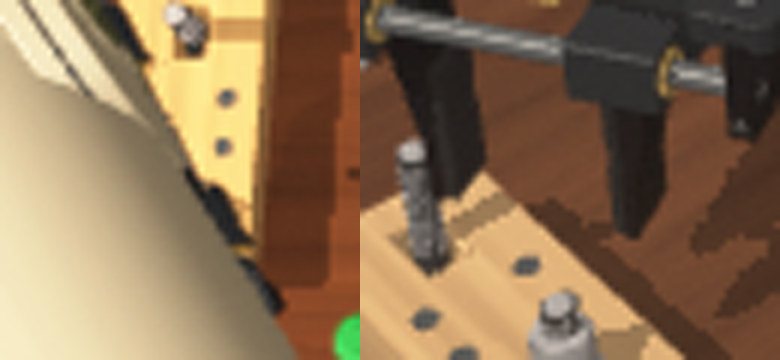

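The arm hides the bolt from the top camera. The side view shows the fingers straddling it, tips at about (166,262) and (195,268). I'm descending and closing.

Call:
arm_command(moves=[-0.1,0,2,0,0,0,2,0,0,0,2,0,0,0,1.2,0,0,0,0,0,0,0,0,0])

```text
time: 2.62
ee_pos: [0.4556, 0.2831, 0.0462]
eef_rot: [0.507, 0.862, 0.0, 0.0]
ft_force: [-0.4, 1.0, 0.3]
width: 0.0521
grip_force: 0.0
```

Call:
arm_command(moves=[0,0,0,0,0,0,0,0,0,0,0,0,0,0,0,0,0,0,0,0,0,0,0,0,0,0,0,0,0,0,0,0], fingers=15, squeeze=6)

```text
time: 3.28
ee_pos: [0.4555, 0.2831, 0.0457]
eef_rot: [0.507, 0.862, 0.0, 0.0]
ft_force: [0.3, 0.5, 0.8]
width: 0.0199
grip_force: 5.9
```

```bash
python3 -c "
from h import *
go(.4555,.283,.0455,119)"
```

```text
t 3.28 pos [0.4555 0.2831 0.0457] yaw 119.09 F [0.3 0.5 0.8] T [ 0.032 -0.085  0.012] w 0.0199 g 5.9 j7 -0.08 tilt [0.0003 0.0004]
tool cm [-0.01 -0.01  0.02] turn 0.1
```

Call:
arm_command(moves=[0,0,0,0,0,0,0,0,0,0,0,0,0,0,0,0], fingers=10, squeeze=20)

```text
time: 3.62
ee_pos: [0.4555, 0.2831, 0.0457]
eef_rot: [0.507, 0.862, 0.0, 0.0]
ft_force: [0.1, 0.7, 2.8]
width: 0.0191
grip_force: 19.8
```

Call:
arm_command(moves=[0,0,-1,0,0,0,-2,0,0,0,-2,0,0,0,-2,0,0,0,-2,0,0,0,-2,0,0,0,-2,0,0,0,-2,0,0,0,0,0,0,0,0,0])

```text
time: 4.45
ee_pos: [0.4554, 0.283, 0.1962]
eef_rot: [0.507, 0.862, 0.001, 0.0]
ft_force: [0.0, 0.2, -2.9]
width: 0.0194
grip_force: 19.8
```

```bash
python3 -c "
from h import *
go(.5873,-.0493,.2,205)
s=r.camera('side')[:,:,::-1]; p=r.read_state()['ee_pos']; print(proj('side',p))
u,v=proj('side',p)[0].astype(int)
cv2.imwrite('pics/a2.png',crop('',s,u-35,v-25,70,75,8))
cv2.imwrite('pics/a2full.png',s)"
```

```text
t 4.45 pos [0.4554 0.283  0.1962] yaw 119.09 F [ 0.   0.2 -2.9] T [-0.069  0.054 -0.004] w 0.0194 g 19.8 j7 -0.11 tilt [0.0009 0.0009]
tool cm [-35.45  -4.63  -0.4 ] turn -85.9
[[176.99970015 227.80597051]]
```

View pics/a2.png

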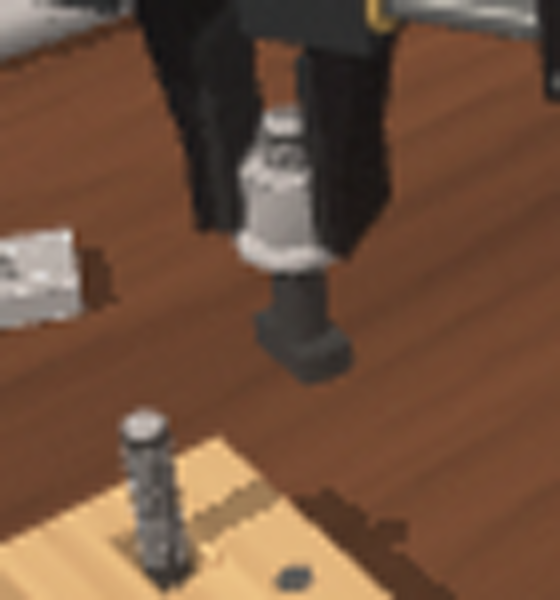

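The bolt is held and clear of the block, with the head at about (180,249). I'll turn it ccw toward its insertion angle in steps and take pictures to measure the head's yaw and offset.

Call:
arm_command(moves=[0,0,-1,-6,0,0,-1,-6,0,0,-1,-6,0,0,0,-6,0,0,0,-6,0,0,0,-6,0,0,0,-6,0,0,0,0,0,0,0,0,0,0,0,0])

```text
time: 5.33
ee_pos: [0.455, 0.2827, 0.2247]
eef_rot: [0.166, 0.986, -0.001, -0.0]
ft_force: [-0.4, -0.5, -2.2]
width: 0.019
grip_force: 19.8
```

```bash
python3 -c "
from h import *
go(.5873,-.0493,.2,205)
np.savez('m1.npz',img=r.camera('side'),p=r.read_state()['ee_pos'])"
```

```text
t 5.33 pos [0.455  0.2827 0.2247] yaw 160.89 F [-0.4 -0.5 -2.2] T [-0.017 -0.089  0.014] w 0.019 g 19.8 j7 0.61 tilt [-0.0011 -0.0009]
tool cm [-23.37 -27.03   2.48] turn -44.1
```

Call:
arm_command(moves=[0,0,0,-6,0,0,0,-6,0,0,0,-6,0,0,0,-6,0,0,0,-6,0,0,0,-6,0,0,0,-6,0,0,0,0,0,0,0,0,0,0,0,0])

```text
time: 6.22
ee_pos: [0.4553, 0.2829, 0.2255]
eef_rot: [-0.198, 0.98, 0.0, -0.0]
ft_force: [0.3, -0.8, -2.4]
width: 0.0193
grip_force: 19.8
```

```bash
cat > yaw.py <<'E'
from h import *
def hull_pts(yaw,c):
    a=np.radians(yaw); X=np.array([np.cos(a),np.sin(a),0]);Y=np.array([-np.sin(a),np.cos(a),0])
    L,W=.011,.00625
    # rounded corners: cut two opposite corners
    P=[]
    for sx,sy in((1,1),(1,-1),(-1,1),(-1,-1)):
        if sx*sy==RC:   # rounded, radius ~W
            for t in np.linspace(0,np.pi/2,7): P.append((sx*(L-W+W*np.sin(t)),sy*W*np.cos(t)))
        else: P.append((sx*L,sy*W))
    return np.array([c+X*x+Y*y+np.array([0,0,z]) for x,y in P for z in(0,.008)])
RC=-1
def render(yaw,c,o,S=8):
    H=hull_pts(yaw,c); uv=(proj('side',H)-o+.5)*S
    m=np.zeros((40*S,40*S),np.uint8); cv2.fillConvexPoly(m,cv2.convexHull(uv.astype(np.float32)).astype(np.int32),255)
    th=np.linspace(0,2*np.pi,16); st=np.array([c+[.006*np.cos(t),.006*np.sin(t),z] for t in th for z in(.008,.034)])
    uv=(proj('side',st)-o+.5)*S
    cv2.fillConvexPoly(m,cv2.convexHull(uv.astype(np.float32)).astype(np.int32),255)
    return cv2.resize(m,(40,40),interpolation=cv2.INTER_AREA)/255.
def fityaw(f,y0s):
    d=np.load(f);img=d['img'].astype(float);p=d['p']
    c0=p-[0,0,.0397]
    o=proj('side',c0+[0,0,.01])[0].astype(int)-20
    w=img[o[1]:o[1]+40,o[0]:o[0]+40]; rg=(w[...,0]-w[...,2])  # brown: large, steel: small
    bgv=np.median(rg[25:]); A=np.clip(1-rg/bgv,0,1)
    rows=slice(int(proj('side',c0+[0,0,.022])[0][1]-o[1]),36)
    best=[]
    for y in y0s:
        f=lambda q:((render(y,c0+[q[0],q[1],q[2]],o)-A)[rows,6:34]).ravel()
        b=None
        from scipy.optimize import minimize
        s=minimize(lambda q:(f(q/1000)**2).sum(),[0,0,0],method='Nelder-Mead',options=dict(initial_simplex=[[0,0,0],[2,0,0],[0,2,0],[0,0,2]],maxiter=60))
        best.append((s.fun.round(2),y,s.x.round(1)))
    return sorted(best,key=lambda b:b[0])[:4]
E
python3 - <<'E'
from yaw import *
import yaw
go(.5873,-.0493,.2,205)
s=r.camera('side'); np.savez('m2.npz',img=s,p=r.read_state()['ee_pos'])
np.savez('m0.npz',img=cv2.imread('pics/a2full.png')[:,:,::-1],p=np.array([.4554,.283,.1962]))
for rc in(-1,1):
    yaw.RC=rc
    for i,c in enumerate((-2.6,39.4,81.4)): print(rc,i,c,fityaw(f'm{i}.npz',np.arange(c-12,c+13,3)))
E
```

```text
t 6.22 pos [0.4553 0.2829 0.2255] yaw -157.16 F [ 0.3 -0.8 -2.4] T [ 0.101  0.001 -0.041] w 0.0193 g 19.8 j7 1.34 tilt [-0.0001  0.    ]
tool cm [  0.73 -35.74   2.55] turn -362.2
-1 0 -2.6 [(np.float64(4.16), np.float64(-5.6), array([-2.3,  1.9, -0.1])), (np.float64(4.33), np.float64(-8.6), array([-0.6,  0.7, -1.6])), (np.float64(4.4), np.float64(-2.5999999999999996), array([ 0.3,  0.3, -2.5])), (np.float64(4.94), np.float64(-11.6), array([-0.6,  0.8, -1.4]))]Traceback (most recent call last):
  File "<stdin>", line 8, in <module>
  File "yaw.py", line 32, in fityaw
    s=minimize(lambda q:(f(q/1000)**2).sum(),[0,0,0],method='Nelder-Mead',options=dict(initial_simplex=[[0,0,0],[2,0,0],[0,2,0],[0,0,2]],maxiter=60))
    res = _minimize_neldermead(fun, x0, args, callback, bounds=bounds,
                               **options)
    fxc = func(xc)
    fx = function(np.copy(x), *(wrapper_args + args))
  File "yaw.py", line 32, in <lambda>
    s=minimize(lambda q:(f(q/1000)**2).sum(),[0,0,0],method='Nelder-Mead',options=dict(initial_simplex=[[0,0,0],[2,0,0],[0,2,0],[0,0,2]],maxiter=60))
                         ~^^^^^^^^
  File "yaw.py", line 29, in <lambda>
    f=lambda q:((render(y,c0+[q[0],q[1],q[2]],o)-A)[rows,6:34]).ravel()
                 ~~~~~~^^^^^^^^^^^^^^^^^^^^^^^^^
  File "yaw.py", line 14, in render
    H=hull_pts(yaw,c); uv=(proj('side',H)-o+.5)*S
                           ~~~~^^^^^^^^^^
  File "h.py", line 10, in proj
    c=r.camera_info(n); q=R.from_quat(c['attitude']).inv().apply(np.atleast_2d(p)-c['origin'])
ValueError: time passes only in moves, steps and waits
```

```bash
python3 - <<'E'
import re
s=open('h.py').read().replace("c=r.camera_info(n)","c=CI[n]").replace("def ray","CI={n:r.camera_info(n) for n in('side','top')}\ndef ray",1)
open('h.py','w').write(s)
E
python3 - <<'E'
from yaw import *
import yaw
for rc in(-1,1):
    yaw.RC=rc
    for i,c in enumerate((-2.6,39.4,81.4)):
        print(rc,i,c,[(float(a),float(round(b,1)),x.tolist()) for a,b,x in fityaw(f'm{i}.npz',np.arange(c-12,c+13,3))])
E
```

```text
-1 0 -2.6 [(4.16, -5.6, [-2.3, 1.9, -0.1]), (4.33, -8.6, [-0.6, 0.7, -1.6]), (4.4, -2.6, [0.3, 0.3, -2.5]), (4.94, -11.6, [-0.6, 0.8, -1.4])]
-1 1 39.4 [(4.18, 33.4, [-0.8, 0.8, -2.5]), (4.24, 30.4, [-0.8, 0.7, -2.6]), (4.27, 39.4, [-0.6, 0.7, -3.0]), (4.28, 36.4, [-0.5, 0.7, -3.0])]
-1 2 81.4 [(4.83, 78.4, [-0.1, 0.1, -3.7]), (4.88, 75.4, [-0.8, 0.4, -3.4]), (4.93, 81.4, [0.0, -0.0, -3.9]), (5.03, 72.4, [0.2, -0.2, -4.1])]
1 0 -2.6 [(6.55, 9.4, [-0.4, 0.6, -2.0]), (6.73, 6.4, [-0.5, 0.8, -1.5]), (7.15, 3.4, [-2.3, 1.8, -0.1]), (7.76, 0.4, [-2.5, 1.9, 0.0])]
1 1 39.4 [(6.36, 42.4, [-1.7, 1.2, -2.1]), (6.36, 45.4, [-0.3, 0.5, -3.2]), (6.6, 39.4, [-1.0, 0.9, -2.5]), (6.72, 48.4, [0.1, 0.2, -3.6])]
1 2 81.4 [(8.63, 69.4, [-0.2, 0.2, -3.6]), (8.76, 75.4, [-1.1, 0.7, -3.0]), (8.96, 72.4, [-1.6, 0.8, -2.4]), (9.07, 78.4, [-1.2, 0.6, -2.9])]
```

```bash
python3 - <<'E'
from h import *
for n,ys in(('top',(.15,.135,.12,-.13,-.15)),('side',(.155,.14,.125))):
    g=cv2.imread(f'pics/{n}0.png').astype(np.float32)
    g=(g[...,0]) # blue: white high, wood low
    p=np.array([.5786,-.1145]);a=-.1327
    X=np.array([np.cos(a),np.sin(a)]);Y=np.array([-np.sin(a),np.cos(a)])
    xs=np.arange(-.1,.1,.0005)
    for y in ys:
        uv=proj(n,np.array([[*(p+X*x+Y*y),.1] for x in xs])).astype(np.float32)
        v=cv2.remap(g,uv[:,0],uv[:,1],cv2.INTER_LINEAR).ravel()
        th=(v.max()+np.percentile(v,5))/2; k=np.nonzero(np.diff(np.sign(v-th)))[0]
        print(n,y,[round(float(1000*(xs[i]+.0005*(th-v[i])/(v[i+1]-v[i]))),1) for i in k],int(v.min()),int(v.max()))
E
```

```text
top 0.15 [-79.7, -54.1, -43.3, -4.5, 6.7, 45.4, 56.5, 81.1] 45 232
top 0.135 [-79.7, -54.0, -43.1, -4.3, 6.7, 45.7, 56.7, 81.7] 44 233
top 0.12 [-80.1, -54.1, -43.7, -4.2, 6.2, 45.8, 56.1, 81.5] 34 230
top -0.13 [-81.4, -55.5, -45.0, -6.2, 4.9, 44.3, 54.7, 79.7] 33 230
top -0.15 [-81.7, -55.6, -45.3, -5.8, 4.8, 43.9, 54.8, 79.8] 37 230
side 0.155 [-82.5, -56.3, -45.8, -5.9, 3.9, 42.3, 54.3, 91.6] 52 168
side 0.14 [-82.8, -56.1, -45.8, -7.3, 4.4, 42.9, 53.8, 91.2] 51 167
side 0.125 [-84.4, -54.3, -48.2, -3.4, 3.5, 45.0, 53.5, 77.9] 51 166
```

Call:
arm_command(moves=[0,0,0,-3.5,0.24,-3.57,0,0,0.24,-3.57,0,0,0.24,-3.57,0,0,0.24,-3.57,0,0,0.24,-3.57,0,0,0.24,-3.57,0,0,0.24,-3.57,0,0,0.24,-3.57,0,0,0.24,-3.57,0,0,0.24,-3.57,0,0,0,0,0,0])

```text
time: 7.27
ee_pos: [0.5946, -0.0557, 0.2255]
eef_rot: [-0.224, 0.974, -0.002, -0.0]
ft_force: [-0.5, -1.3, -1.5]
width: 0.019
grip_force: 19.9
```

Call:
arm_command(moves=[0,0,2,0,0,0,1,0,0,0,0,0,0,0,0,0])

```text
time: 7.6
ee_pos: [0.5932, -0.0464, 0.1951]
eef_rot: [-0.23, 0.973, 0.0, -0.001]
ft_force: [-0.3, -0.2, -2.0]
width: 0.0188
grip_force: 19.9
```

```bash
python3 -c "
from h import *
go(.5878,-.0494,.16,-153.7)"
```

```text
t 7.6 pos [ 0.5932 -0.0464  0.1951] yaw -153.41 F [-0.3 -0.2 -2. ] T [0.044 0.023 0.031] w 0.0188 g 19.9 j7 2.12 tilt [-0.0016  0.0001]
tool cm [ 0.61 -0.03  3.51] turn 0.3
```

Call:
arm_command(moves=[0.6,0,0,0.3,0,0,1,0,0,0,1,0,0,0,1,0,0,0,0.5,0,0,0,0,0,0,0,0,0,0,0,0,0])

```text
time: 8.27
ee_pos: [0.5886, -0.0498, 0.1608]
eef_rot: [-0.227, 0.974, -0.0, 0.0]
ft_force: [0.2, 0.5, -2.0]
width: 0.0191
grip_force: 19.9
```

```bash
python3 -c "
from h import *
go(.5878,-.0494,.1517,-153.7)
t=r.camera('top')[:,:,::-1];s=r.camera('side')[:,:,::-1]
cv2.imwrite('pics/a3.png',np.hstack([crop('',t,255,145,40,50,10),crop('',s,235,145,40,50,10)]))
print(proj('side',r.read_state()['ee_pos']-[0,0,.04]))"
```

```text
t 8.27 pos [ 0.5886 -0.0498  0.1608] yaw -153.72 F [ 0.2  0.5 -2. ] T [0.026 0.004 0.02 ] w 0.0191 g 19.9 j7 2.12 tilt [0.0005 0.    ]
tool cm [0.05 0.07 0.91] turn -0.0
[[257.62796393 173.88342778]]
```

View pics/a3.png

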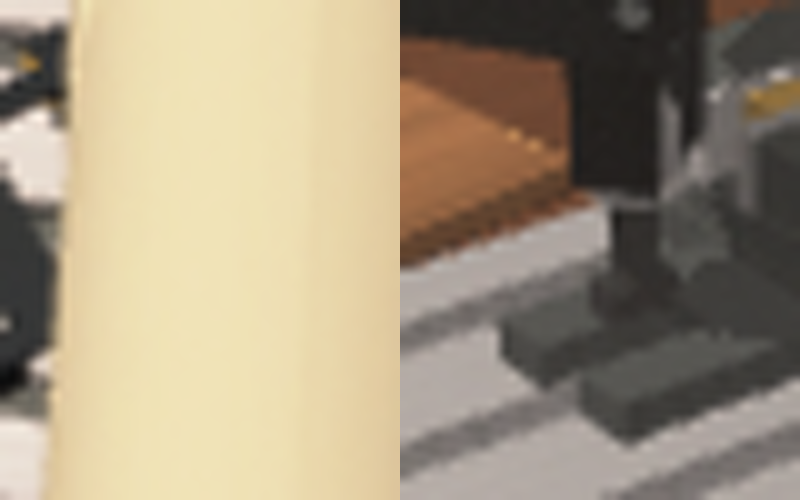

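The side view shows the head at about (258,175) above the notch, which opens at about (252,183) between the prongs. I'm descending by feel.

Call:
arm_command(moves=[0.05,0,0,0,0,0,0.3,0,0,0,0.3,0,0,0,0.1,0,0,0,0.1,0,0,0,0.1,0,0,0,0.1,0,0,0,0,0])

```text
time: 9.03
ee_pos: [0.5885, -0.0499, 0.1513]
eef_rot: [-0.227, 0.974, -0.0, 0.001]
ft_force: [-0.0, 1.0, 4.1]
width: 0.0189
grip_force: 20.0
```

```bash
python3 -c "
from h import *
go(.5878,-.0494,.1397,-153.7)"
```

```text
t 9.03 pos [ 0.5885 -0.0499  0.1513] yaw -153.71 F [-0.   1.   4.1] T [ 0.12   0.199 -0.02 ] w 0.0189 g 20.0 j7 2.13 tilt [0.0017 0.0003]
tool cm [0.04 0.07 1.16] turn -0.0
```

Call:
arm_command(moves=[0,0,-0.3,0,0,0,0,0,0,0,0,0])

```text
time: 9.28
ee_pos: [0.5877, -0.05, 0.1534]
eef_rot: [-0.227, 0.974, 0.0, -0.0]
ft_force: [-0.6, -0.1, -2.8]
width: 0.019
grip_force: 19.9
```

```bash
python3 -c "
from h import *
go(.5878,-.0494,.1397,-153.7)"
```

```text
t 9.28 pos [ 0.5877 -0.05    0.1534] yaw -153.71 F [-0.6 -0.1 -2.8] T [0.066 0.035 0.006] w 0.019 g 19.9 j7 2.13 tilt [-0.0003  0.    ]
tool cm [-0.03  0.05  1.37] turn -0.0
```

Call:
arm_command(moves=[-0.08,-0.06,0,0,0,0,0,0,0,0,0.1,0,0,0,0.1,0,0,0,0.1,0,0,0,0,0])

```text
time: 9.78
ee_pos: [0.5887, -0.0501, 0.1502]
eef_rot: [-0.227, 0.974, 0.0, -0.0]
ft_force: [-0.1, -0.4, -2.5]
width: 0.0191
grip_force: 19.9
```

```bash
python3 -c "
from h import *
go(.5878,-.0494,.1397,-153.7)"
```

```text
t 9.78 pos [ 0.5887 -0.0501  0.1502] yaw -153.72 F [-0.1 -0.4 -2.5] T [ 0.061 -0.017  0.018] w 0.0191 g 19.9 j7 2.13 tilt [-0.0004  0.    ]
tool cm [0.05 0.1  1.05] turn -0.0
```

Free now at the depth where it touched before. I'm continuing down through the notch.

Call:
arm_command(moves=[0,0,0.1,0,0,0,0.1,0,0,0,0.1,0,0,0,0,0])

```text
time: 10.12
ee_pos: [0.5887, -0.0501, 0.1473]
eef_rot: [-0.227, 0.974, 0.0, -0.0]
ft_force: [0.2, -1.1, -2.2]
width: 0.0192
grip_force: 19.9
```

Call:
arm_command(moves=[0,0,0.1,0,0,0,0.1,0,0,0,0.1,0,0,0,0,0])

```text
time: 10.45
ee_pos: [0.5887, -0.0501, 0.1443]
eef_rot: [-0.227, 0.974, 0.0, -0.0]
ft_force: [0.1, 0.6, -2.8]
width: 0.019
grip_force: 19.9
```

```bash
python3 -c "
from h import *
go(.5878,-.0494,.1397,-153.7)"
```

```text
t 10.45 pos [ 0.5887 -0.0501  0.1443] yaw -153.71 F [ 0.1  0.6 -2.8] T [ 0.096 -0.002 -0.02 ] w 0.019 g 19.9 j7 2.13 tilt [-0.0003  0.0001]
tool cm [0.05 0.1  0.46] turn -0.0
```

Call:
arm_command(moves=[0,0,0.1,0,0,0,0.1,0,0,0,0.1,0,0,0,0.05,0,0,0,0,0])

```text
time: 10.87
ee_pos: [0.5888, -0.0501, 0.1409]
eef_rot: [-0.227, 0.974, 0.0, -0.0]
ft_force: [0.4, -0.2, -1.4]
width: 0.0194
grip_force: 19.9
```

Call:
arm_command(moves=[0,0,0.1,0,0,0,0.1,0,0,0,0,0])

```text
time: 11.12
ee_pos: [0.5889, -0.0501, 0.1389]
eef_rot: [-0.227, 0.974, 0.0, 0.0]
ft_force: [0.7, 0.3, -2.3]
width: 0.0192
grip_force: 19.9
```

```bash
python3 -c "
from h import *
go(.5878,-.0494,.1397,-153.7)"
```

```text
t 11.12 pos [ 0.5889 -0.0501  0.1389] yaw -153.71 F [ 0.7  0.3 -2.3] T [ 0.058 -0.081  0.047] w 0.0192 g 19.9 j7 2.13 tilt [0.0001 0.0001]
tool cm [ 0.07  0.11 -0.08] turn -0.0
```

Call:
arm_command(moves=[0,0,0.1,0,0,0,0.1,0,0,0,0,0])

```text
time: 11.37
ee_pos: [0.5888, -0.0501, 0.1368]
eef_rot: [-0.227, 0.974, 0.0, -0.0]
ft_force: [1.2, -0.9, -1.6]
width: 0.0189
grip_force: 19.9
```

Call:
arm_command(moves=[0,0,0.1,0,0,0,0.1,0,0,0,0,0])

```text
time: 11.62
ee_pos: [0.5888, -0.0501, 0.1348]
eef_rot: [-0.227, 0.974, 0.0, -0.0]
ft_force: [0.5, -0.5, -2.1]
width: 0.0191
grip_force: 19.9
```

Call:
arm_command(moves=[0,0,0.1,0,0,0,0.1,0,0,0,0,0])

```text
time: 11.87
ee_pos: [0.5888, -0.0501, 0.1328]
eef_rot: [-0.227, 0.974, 0.0, -0.0]
ft_force: [0.8, -0.1, -1.1]
width: 0.0187
grip_force: 19.9
```

```bash
python3 -c "
from h import *
go(.5878,-.0494,.1397,-153.7)"
```

```text
t 11.87 pos [ 0.5888 -0.0501  0.1328] yaw -153.71 F [ 0.8 -0.1 -1.1] T [-0.015 -0.184 -0.01 ] w 0.0187 g 19.9 j7 2.13 tilt [-0.0002  0.0001]
tool cm [ 0.06  0.1  -0.69] turn -0.0
```

Call:
arm_command(moves=[-0.03,-0.02,0.1,0,0,0,0.15,0,0,0,0.15,0,0,0,0,0])

```text
time: 12.2
ee_pos: [0.589, -0.0501, 0.1286]
eef_rot: [-0.227, 0.974, 0.0, -0.0]
ft_force: [0.2, -0.2, -2.5]
width: 0.0189
grip_force: 19.9
```

Call:
arm_command(moves=[0,0,0.15,0,0,0,0.15,0,0,0,0.15,0,0,0,0,0])

```text
time: 12.53
ee_pos: [0.589, -0.0502, 0.1241]
eef_rot: [-0.227, 0.974, 0.0, -0.0]
ft_force: [0.9, 0.3, -1.1]
width: 0.0192
grip_force: 19.9
```

Call:
arm_command(moves=[0,0,0.15,0,0,0,0.15,0,0,0,0.15,0,0,0,0,0])

```text
time: 12.87
ee_pos: [0.589, -0.0501, 0.1196]
eef_rot: [-0.227, 0.974, 0.0, -0.0]
ft_force: [0.7, -0.1, -1.5]
width: 0.0189
grip_force: 19.9
```

```bash
python3 -c "
from h import *
go(.5878,-.0494,.1177,-153.7)"
```

```text
t 12.87 pos [ 0.589  -0.0501  0.1196] yaw -153.71 F [ 0.7 -0.1 -1.5] T [ 0.025  0.007 -0.031] w 0.0189 g 19.9 j7 2.14 tilt [-0.0006  0.0001]
tool cm [0.07 0.12 0.19] turn -0.0
```

Call:
arm_command(moves=[0,0,0.07,0,0,0,0.06,0,0,0,0,0])

```text
time: 13.12
ee_pos: [0.5891, -0.0502, 0.1186]
eef_rot: [-0.227, 0.974, 0.0, -0.0]
ft_force: [-0.0, -0.3, -2.2]
width: 0.0191
grip_force: 19.9
```

Call:
arm_command(moves=[0,0,0.06,0,0,0,0,0])

```text
time: 13.28
ee_pos: [0.5892, -0.0501, 0.1181]
eef_rot: [-0.227, 0.974, 0.0, 0.0]
ft_force: [0.4, -0.2, -2.2]
width: 0.0194
grip_force: 19.9
```

Call:
arm_command(moves=[0,0,0.05,0,0,0,0,0])

```text
time: 13.45
ee_pos: [0.5892, -0.0501, 0.1179]
eef_rot: [-0.227, 0.974, 0.0, 0.0]
ft_force: [-1.2, 1.7, -0.4]
width: 0.0193
grip_force: 19.9
```

Call:
arm_command(moves=[0,0,0,5,0,0,0,5,0,0,0,5,0,0,0,5,0,0,0,5,0,0,0,5,0,0,0,0,0,0,0,0])

```text
time: 14.12
ee_pos: [0.5894, -0.0501, 0.1178]
eef_rot: [0.031, 1.0, -0.0, 0.0]
ft_force: [0.6, 0.1, -0.6]
width: 0.0194
grip_force: 19.9
```

```bash
python3 -c "
from h import *
go(.589,-.0501,.1177,-183.7)"
```

```text
t 14.12 pos [ 0.5894 -0.0501  0.1178] yaw 176.45 F [ 0.6  0.1 -0.6] T [-0.03  -0.079 -0.012] w 0.0194 g 19.9 j7 1.64 tilt [ 0.0005 -0.0001]
tool cm [0.04 0.   0.01] turn 360.2
```

Call:
arm_command(moves=[0,0,0,5,0,0,0,5,0,0,0,5,0,0,0,5,0,0,0,5,0,0,0,5,0,0,0,5,0,0,0,0])

```text
time: 14.78
ee_pos: [0.5894, -0.0505, 0.1179]
eef_rot: [0.332, 0.943, -0.0, 0.0]
ft_force: [1.3, -1.3, 0.3]
width: 0.0192
grip_force: 19.9
```

Call:
arm_command(moves=[0,0,0,5,0,0,0,5,0,0,0,5,0,0,0,5,0,0,0,5,0,0,0,5,0,0,0,5,0,0,0,0])

```text
time: 15.45
ee_pos: [0.5892, -0.0502, 0.1178]
eef_rot: [0.6, 0.8, 0.0, -0.0]
ft_force: [-1.2, -0.4, 3.1]
width: 0.0192
grip_force: 19.9
```

```bash
python3 -c "
from h import *
go(.589,-.0501,.1177,0)
print(np.degrees(r.read_state()['joint_positions']).round(0))"
```

```text
t 15.45 pos [ 0.5892 -0.0502  0.1178] yaw 106.33 F [-1.2 -0.4  3.1] T [-0.121  0.373 -0.028] w 0.0192 g 19.9 j7 0.49 tilt [-0.  0.]
tool cm [ 0.02 -0.01  0.01] turn 106.3
[-30.  22.  37.  98. -15.  65.  28.]
```

Call:
arm_command(moves=[0,0,0,0,0,0,0,0,0,0,0,0,0,0,0,5,0,0,0,5,0,0,0,5,0,0,0,5,0,0,0,5,0,0,0,5,0,0,0,0,0,0,0,0], squeeze=55)

```text
time: 16.37
ee_pos: [0.5893, -0.0502, 0.1178]
eef_rot: [0.785, 0.619, 0.0, 0.0]
ft_force: [-2.0, -0.5, 5.3]
width: 0.0183
grip_force: 54.9
```

```bash
python3 -c "
from h import *
go(.589,-.0501,.1177,106.3)"
```

```text
t 16.37 pos [ 0.5893 -0.0502  0.1178] yaw 76.47 F [-2.  -0.5  5.3] T [-0.209  0.594 -0.004] w 0.0183 g 54.9 j7 0.01 tilt [0.0003 0.0001]
tool cm [ 0.   -0.03  0.01] turn -29.8
```

Call:
arm_command(moves=[0,0,0,4,0,0,0,4,0,0,0,4,0,0,0,4,0,0,0,0])

```text
time: 16.78
ee_pos: [0.5894, -0.0503, 0.1178]
eef_rot: [0.865, 0.502, 0.0, 0.0]
ft_force: [-1.2, -0.9, 4.5]
width: 0.0177
grip_force: 54.9
```

```bash
python3 -c "
from h import *
go(.589,-.0501,.1177,106.3)"
```

```text
t 16.78 pos [ 0.5894 -0.0503  0.1178] yaw 60.26 F [-1.2 -0.9  4.5] T [-0.205  0.462  0.048] w 0.0177 g 54.9 j7 -0.25 tilt [ 0.0005 -0.0001]
tool cm [-0.   -0.05  0.01] turn -46.0
```

Call:
arm_command(moves=[0,0,0,4,0,0,0,4,0,0,0,4,0,0,0,0])

```text
time: 17.12
ee_pos: [0.5895, -0.0503, 0.1178]
eef_rot: [0.912, 0.409, 0.0, 0.0]
ft_force: [-0.7, -1.1, 4.1]
width: 0.0184
grip_force: 54.9
```

```bash
python3 -c "
from h import *
go(.589,-.0501,.1177,106.3)
s=r.camera('side')[:,:,::-1]
cv2.imwrite('pics/a4.png',crop('',s,225,140,60,60,10))"
```

```text
t 17.12 pos [ 0.5895 -0.0503  0.1178] yaw 48.33 F [-0.7 -1.1  4.1] T [-0.217  0.282  0.034] w 0.0184 g 54.9 j7 -0.43 tilt [ 0.0007 -0.0002]
tool cm [-0.02 -0.05  0.01] turn -58.0
```

View pics/a4.png

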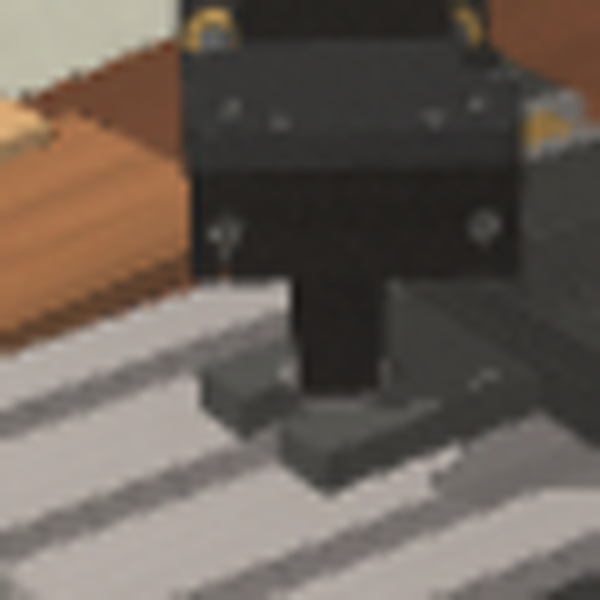

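The side view shows the gripper at the free lug and the collar seated over the notch near (260,179). I'm tightening in small steps and watching the moment.

```bash
cat > tq.py <<'E'
from h import *
a=[]
for i in range(5):
    s=r.read_state(); a.append([*s['ft_force'],*s['torque']])
    if i<4: r.camera('top')
a=np.array(a); M=R.from_quat(s['eef_rot']).as_matrix()
print('t',round(s['time'],2),'F',a[:,:3].mean(0).round(1),'T',a[:,3:].mean(0).round(3),'sd',a[:,5].std().round(3),'yaw',np.degrees(np.arctan2(M[1,0],M[0,0])).round(2),'pos',s['ee_pos'].round(4),'w',round(s['width'],4),'tau7',s['joint_torque'][6].round(3),'j7',s['joint_positions'][6].round(2))
E
python3 tq.py
```

```text
t 17.37 F [ 0.1 -1.9  4.3] T [-0.395  0.144  0.027] sd 0.034 yaw 48.44 pos [ 0.5895 -0.0503  0.1178] w 0.0184 tau7 0.035 j7 -0.43
```

Call:
arm_command(moves=[0,0,0,4,0,0,0,4,0,0,0,0])

```text
time: 17.62
ee_pos: [0.5894, -0.0504, 0.1178]
eef_rot: [0.939, 0.343, 0.0, 0.0]
ft_force: [0.5, -1.3, 4.0]
width: 0.0184
grip_force: 54.9
```

```bash
python3 tq.py
```

```text
t 17.82 F [ 0.1 -1.8  4.8] T [-0.47   0.002  0.039] sd 0.03 yaw 40.41 pos [ 0.5895 -0.0503  0.1178] w 0.0187 tau7 -0.008 j7 -0.56
```

Call:
arm_command(moves=[0,0,0,3,0,0,0,3,0,0,0,0])

```text
time: 18.07
ee_pos: [0.5895, -0.0503, 0.1178]
eef_rot: [0.956, 0.294, 0.0, 0.0]
ft_force: [1.4, -2.3, 4.4]
width: 0.0181
grip_force: 54.9
```

```bash
python3 tq.py
```

```text
t 18.27 F [ 0.8 -2.1  4.9] T [-0.565 -0.14   0.035] sd 0.034 yaw 34.37 pos [ 0.5895 -0.0503  0.1178] w 0.0184 tau7 -0.022 j7 -0.65
```

Call:
arm_command(moves=[0,0,0,3,0,0,0,0])

```text
time: 18.43
ee_pos: [0.5894, -0.0503, 0.1178]
eef_rot: [0.963, 0.269, 0.0, 0.0]
ft_force: [0.6, -0.9, 5.1]
width: 0.0181
grip_force: 54.9
```

```bash
python3 tq.py
```

```text
t 18.63 F [ 1.3 -2.1  5.1] T [-0.578 -0.181  0.053] sd 0.02 yaw 31.37 pos [ 0.5895 -0.0503  0.1178] w 0.0183 tau7 -0.043 j7 -0.7
```

Call:
arm_command(moves=[0,0,0,3,0,0,0,0])

```text
time: 18.8
ee_pos: [0.5894, -0.0503, 0.1178]
eef_rot: [0.97, 0.244, 0.0, 0.0]
ft_force: [1.9, -2.0, 5.1]
width: 0.0183
grip_force: 54.9
```

```bash
python3 tq.py
```

```text
t 19.0 F [ 1.4 -2.2  5.2] T [-0.57  -0.209  0.027] sd 0.004 yaw 28.37 pos [ 0.5895 -0.0503  0.1178] w 0.0182 tau7 -0.041 j7 -0.75
```

Call:
arm_command(moves=[0,0,0,3,0,0,0,0])

```text
time: 19.17
ee_pos: [0.5895, -0.0503, 0.1178]
eef_rot: [0.976, 0.218, 0.0, 0.0]
ft_force: [1.2, -2.0, 5.6]
width: 0.0184
grip_force: 54.9
```

```bash
python3 tq.py
```

```text
t 19.37 F [ 1.7 -2.3  5.5] T [-0.614 -0.22   0.063] sd 0.029 yaw 25.37 pos [ 0.5895 -0.0503  0.1178] w 0.0182 tau7 -0.044 j7 -0.79
```

Call:
arm_command(moves=[0,0,0,3,0,0,0,0])

```text
time: 19.53
ee_pos: [0.5895, -0.0503, 0.1178]
eef_rot: [0.981, 0.193, 0.0, 0.0]
ft_force: [2.3, -2.0, 5.0]
width: 0.0185
grip_force: 54.9
```

```bash
python3 tq.py
```

```text
t 19.73 F [ 1.5 -2.2  5.6] T [-0.568 -0.236  0.047] sd 0.022 yaw 22.37 pos [ 0.5894 -0.0503  0.1178] w 0.0183 tau7 -0.041 j7 -0.84
```

Call:
arm_command(moves=[0,0,0,3,0,0,0,0])

```text
time: 19.9
ee_pos: [0.5895, -0.0503, 0.1178]
eef_rot: [0.986, 0.167, 0.0, 0.0]
ft_force: [3.5, -2.6, 4.6]
width: 0.0184
grip_force: 54.9
```

```bash
python3 tq.py
```

```text
t 20.1 F [ 1.8 -2.4  5. ] T [-0.595 -0.3    0.055] sd 0.045 yaw 19.39 pos [ 0.5895 -0.0503  0.1178] w 0.0188 tau7 -0.035 j7 -0.89
```

Call:
arm_command(moves=[0,0,0,3,0,0,0,0])

```text
time: 20.27
ee_pos: [0.5895, -0.0503, 0.1178]
eef_rot: [0.99, 0.141, 0.0, 0.0]
ft_force: [3.0, -2.3, 4.8]
width: 0.0184
grip_force: 54.9
```

```bash
python3 tq.py
```

```text
t 20.47 F [ 2.8 -2.8  4.9] T [-0.615 -0.395  0.04 ] sd 0.061 yaw 16.38 pos [ 0.5895 -0.0503  0.1178] w 0.0185 tau7 -0.024 j7 -0.93
```

Call:
arm_command(moves=[0,0,0,3,0,0,0,0])

```text
time: 20.63
ee_pos: [0.5895, -0.0503, 0.1177]
eef_rot: [0.993, 0.115, 0.0, 0.0]
ft_force: [3.1, -2.3, 5.4]
width: 0.0183
grip_force: 54.9
```

```bash
python3 tq.py
```

```text
t 20.83 F [ 3.3 -2.9  4.4] T [-0.711 -0.624  0.034] sd 0.016 yaw 13.36 pos [ 0.5895 -0.0502  0.1178] w 0.0181 tau7 -0.02 j7 -0.98
```

Call:
arm_command(moves=[0,0,0,2.5,0,0,0,0])

```text
time: 21.0
ee_pos: [0.5895, -0.0503, 0.1177]
eef_rot: [0.996, 0.093, 0.0, 0.0]
ft_force: [4.2, -3.4, 5.5]
width: 0.0179
grip_force: 54.9
```

```bash
python3 tq.py
```

```text
t 21.2 F [ 4.1 -3.2  4.4] T [-0.764 -0.777  0.038] sd 0.024 yaw 10.86 pos [ 0.5894 -0.0502  0.1177] w 0.0185 tau7 -0.04 j7 -1.02
```

Call:
arm_command(moves=[0,0,0,2.5,0,0,0,0])

```text
time: 21.37
ee_pos: [0.5895, -0.0503, 0.1177]
eef_rot: [0.997, 0.072, 0.0, 0.0]
ft_force: [4.3, -3.3, 4.5]
width: 0.0182
grip_force: 54.9
```

```bash
python3 tq.py
```

```text
t 21.57 F [ 4.2 -3.3  4.2] T [-0.752 -0.825  0.034] sd 0.005 yaw 8.37 pos [ 0.5895 -0.0502  0.1177] w 0.0182 tau7 -0.046 j7 -1.05
```

Call:
arm_command(moves=[0,0,0,2.5,0,0,0,0])

```text
time: 21.73
ee_pos: [0.5895, -0.0503, 0.1177]
eef_rot: [0.999, 0.05, 0.0, 0.0]
ft_force: [3.7, -3.1, 4.2]
width: 0.0183
grip_force: 54.9
```

```bash
python3 tq.py
```

```text
t 21.93 F [ 4.3 -3.1  4.3] T [-0.763 -0.845  0.043] sd 0.018 yaw 5.87 pos [ 0.5895 -0.0502  0.1177] w 0.0183 tau7 -0.05 j7 -1.09
```

Call:
arm_command(moves=[0,0,0,2.5,0,0,0,0])

```text
time: 22.1
ee_pos: [0.5895, -0.0502, 0.1177]
eef_rot: [1.0, 0.028, 0.0, 0.0]
ft_force: [4.3, -3.6, 3.5]
width: 0.0191
grip_force: 54.9
```

```bash
python3 tq.py
```

```text
t 22.3 F [ 4.6 -3.6  4. ] T [-0.766 -0.91   0.063] sd 0.034 yaw 3.37 pos [ 0.5895 -0.0502  0.1177] w 0.018 tau7 -0.055 j7 -1.13
```

Call:
arm_command(moves=[0,0,0,2.5,0,0,0,0])

```text
time: 22.47
ee_pos: [0.5895, -0.0503, 0.1177]
eef_rot: [1.0, 0.006, 0.0, 0.0]
ft_force: [4.8, -3.1, 4.2]
width: 0.0186
grip_force: 54.9
```

```bash
python3 tq.py
```

```text
t 22.67 F [ 4.6 -3.2  4. ] T [-0.77  -0.96   0.058] sd 0.028 yaw 0.87 pos [ 0.5895 -0.0503  0.1177] w 0.0183 tau7 -0.061 j7 -1.17
```

Call:
arm_command(moves=[0,0,0,2.5,0,0,0,0])

```text
time: 22.83
ee_pos: [0.5896, -0.0503, 0.1177]
eef_rot: [1.0, -0.015, 0.0, 0.0]
ft_force: [4.0, -2.3, 3.8]
width: 0.0185
grip_force: 54.9
```

```bash
python3 tq.py
```

```text
t 23.03 F [ 4.9 -3.4  3.8] T [-0.793 -0.997  0.04 ] sd 0.049 yaw -1.64 pos [ 0.5896 -0.0503  0.1177] w 0.0181 tau7 -0.066 j7 -1.21
```

Call:
arm_command(moves=[0,0,0,2.5,0,0,0,0])

```text
time: 23.2
ee_pos: [0.5896, -0.0503, 0.1177]
eef_rot: [0.999, -0.037, 0.0, 0.0]
ft_force: [4.9, -3.6, 3.8]
width: 0.0183
grip_force: 54.9
```

```bash
python3 tq.py
```

```text
t 23.4 F [ 5.1 -3.1  3.8] T [-0.795 -1.028  0.071] sd 0.026 yaw -4.13 pos [ 0.5896 -0.0503  0.1177] w 0.0183 tau7 -0.074 j7 -1.24
```

Call:
arm_command(moves=[0,0,0,2.5,0,0,0,0])

```text
time: 23.57
ee_pos: [0.5896, -0.0503, 0.1177]
eef_rot: [0.998, -0.059, 0.0, 0.0]
ft_force: [5.0, -4.2, 3.0]
width: 0.0184
grip_force: 54.9
```

```bash
python3 tq.py
```

```text
t 23.77 F [ 5.2 -3.8  3.2] T [-0.823 -1.042  0.069] sd 0.034 yaw -6.63 pos [ 0.5896 -0.0503  0.1177] w 0.0185 tau7 -0.083 j7 -1.28
```

Call:
arm_command(moves=[0,0,0,2.5,0,0,0,0])

```text
time: 23.93
ee_pos: [0.5896, -0.0503, 0.1177]
eef_rot: [0.997, -0.081, 0.0, 0.0]
ft_force: [5.2, -2.8, 2.9]
width: 0.0188
grip_force: 54.9
```

```bash
python3 tq.py
```

```text
t 24.13 F [ 4.9 -3.3  2.8] T [-0.832 -1.091  0.098] sd 0.019 yaw -9.14 pos [ 0.5896 -0.0503  0.1177] w 0.0183 tau7 -0.086 j7 -1.32
```

Call:
arm_command(moves=[0,0,0,2.5,0,0,0,0])

```text
time: 24.3
ee_pos: [0.5896, -0.0503, 0.1177]
eef_rot: [0.995, -0.103, 0.0, 0.0]
ft_force: [5.0, -3.7, 2.5]
width: 0.0185
grip_force: 54.9
```

```bash
python3 tq.py
```

```text
t 24.5 F [ 5.1 -3.7  2.8] T [-0.833 -1.107  0.075] sd 0.021 yaw -11.64 pos [ 0.5896 -0.0503  0.1177] w 0.0182 tau7 -0.085 j7 -1.36
```

Call:
arm_command(moves=[0,0,0,2.5,0,0,0,0])

```text
time: 24.67
ee_pos: [0.5896, -0.0503, 0.1176]
eef_rot: [0.992, -0.124, 0.0, 0.0]
ft_force: [5.7, -3.5, 2.5]
width: 0.0185
grip_force: 54.9
```

```bash
python3 tq.py
```

```text
t 24.87 F [ 5.4 -3.9  2.8] T [-0.845 -1.147  0.105] sd 0.014 yaw -14.13 pos [ 0.5896 -0.0503  0.1176] w 0.0185 tau7 -0.093 j7 -1.4
```

Call:
arm_command(moves=[0,0,0,2.5,0,0,0,0])

```text
time: 25.03
ee_pos: [0.5896, -0.0503, 0.1176]
eef_rot: [0.989, -0.146, 0.0, 0.0]
ft_force: [6.1, -2.8, 3.2]
width: 0.0185
grip_force: 54.9
```

```bash
python3 tq.py
```

```text
t 25.23 F [ 6.  -3.6  2.8] T [-0.888 -1.153  0.113] sd 0.036 yaw -16.63 pos [ 0.5896 -0.0503  0.1176] w 0.0187 tau7 -0.117 j7 -1.43
```

Call:
arm_command(moves=[0,0,0,2.5,0,0,0,0])

```text
time: 25.4
ee_pos: [0.5896, -0.0504, 0.1176]
eef_rot: [0.986, -0.167, 0.001, 0.0]
ft_force: [5.7, -3.9, 3.1]
width: 0.0183
grip_force: 54.9
```

```bash
python3 tq.py
```

```text
t 25.6 F [ 5.5 -3.7  2.7] T [-0.835 -1.171  0.111] sd 0.029 yaw -19.14 pos [ 0.5896 -0.0504  0.1176] w 0.0183 tau7 -0.114 j7 -1.47
```

Call:
arm_command(moves=[0,0,0,2.5,0,0,0,0])

```text
time: 25.77
ee_pos: [0.5896, -0.0504, 0.1176]
eef_rot: [0.982, -0.189, 0.001, 0.0]
ft_force: [5.4, -3.7, 2.6]
width: 0.0183
grip_force: 54.9
```

```bash
python3 tq.py
```

```text
t 25.97 F [ 5.5 -4.   2.7] T [-0.863 -1.206  0.11 ] sd 0.027 yaw -21.63 pos [ 0.5896 -0.0504  0.1176] w 0.0182 tau7 -0.129 j7 -1.51
```

Call:
arm_command(moves=[0,0,0,2.5,0,0,0,0])

```text
time: 26.13
ee_pos: [0.5896, -0.0504, 0.1176]
eef_rot: [0.978, -0.21, 0.001, 0.0]
ft_force: [6.0, -4.1, 2.8]
width: 0.0184
grip_force: 54.9
```

```bash
python3 tq.py
```

```text
t 26.33 F [ 5.9 -4.   2.7] T [-0.86  -1.22   0.108] sd 0.022 yaw -24.14 pos [ 0.5896 -0.0504  0.1176] w 0.0183 tau7 -0.117 j7 -1.55
```

Call:
arm_command(moves=[0.06,0.01,0,0,0,0,0,0,0,0,0,0])

```text
time: 26.58
ee_pos: [0.5896, -0.0504, 0.1176]
eef_rot: [0.978, -0.209, -0.0, -0.0]
ft_force: [2.6, -2.0, 4.3]
width: 0.0183
grip_force: 54.9
```

```bash
python3 tq.py
```

```text
t 26.78 F [ 2.6 -2.4  4.5] T [-0.544 -0.597  0.117] sd 0.029 yaw -24.18 pos [ 0.5897 -0.0504  0.1176] w 0.0186 tau7 -0.106 j7 -1.55
```

Call:
arm_command(moves=[0,0,0,2.5,0,0,0,0])

```text
time: 26.95
ee_pos: [0.5897, -0.0504, 0.1176]
eef_rot: [0.973, -0.232, -0.0, -0.0]
ft_force: [2.3, -3.4, 4.1]
width: 0.0183
grip_force: 54.9
```

```bash
python3 tq.py
```

```text
t 27.15 F [ 2.9 -2.9  4. ] T [-0.574 -0.645  0.149] sd 0.019 yaw -26.64 pos [ 0.5897 -0.0505  0.1176] w 0.0187 tau7 -0.118 j7 -1.58
```

Call:
arm_command(moves=[0,0,0,2.5,0,0,0,0])

```text
time: 27.32
ee_pos: [0.5897, -0.0505, 0.1176]
eef_rot: [0.968, -0.253, 0.0, 0.0]
ft_force: [2.9, -2.8, 3.5]
width: 0.0181
grip_force: 54.9
```

```bash
python3 tq.py; python3 -c "
from h import *
s=r.camera('side')[:,:,::-1]
cv2.imwrite('pics/a5.png',crop('',s,245,160,30,30,20))"
```

```text
t 27.52 F [ 3.1 -3.1  3.3] T [-0.594 -0.749  0.226] sd 0.019 yaw -29.14 pos [ 0.5897 -0.0505  0.1176] w 0.0182 tau7 -0.203 j7 -1.62
```

Call:
arm_command(moves=[0,0,0,1,0,0,0,0])

```text
time: 27.73
ee_pos: [0.5897, -0.0505, 0.1176]
eef_rot: [0.965, -0.261, 0.0, -0.0]
ft_force: [4.2, -3.5, 3.2]
width: 0.0184
grip_force: 54.9
```

```bash
python3 tq.py
```

```text
t 27.93 F [ 4.2 -2.8  2.6] T [-0.67  -0.894  0.191] sd 0.027 yaw -30.21 pos [ 0.5897 -0.0505  0.1176] w 0.0185 tau7 -0.189 j7 -1.64
```

Call:
arm_command(moves=[0,0,0,1,0,0,0,0])

```text
time: 28.1
ee_pos: [0.5897, -0.0505, 0.1176]
eef_rot: [0.963, -0.269, 0.0, -0.0]
ft_force: [3.9, -3.5, 2.7]
width: 0.0185
grip_force: 54.9
```

```bash
python3 tq.py
```

```text
t 28.3 F [ 3.9 -3.2  2.7] T [-0.668 -0.877  0.221] sd 0.036 yaw -31.22 pos [ 0.5897 -0.0505  0.1176] w 0.0185 tau7 -0.24 j7 -1.65
```

Call:
arm_command(moves=[0,0,0,1,0,0,0,0])

```text
time: 28.47
ee_pos: [0.5897, -0.0505, 0.1176]
eef_rot: [0.961, -0.278, -0.0, 0.0]
ft_force: [3.5, -3.1, 3.1]
width: 0.0183
grip_force: 54.9
```

```bash
python3 tq.py
```

```text
t 28.67 F [ 3.8 -3.1  2.1] T [-0.655 -0.923  0.171] sd 0.024 yaw -32.22 pos [ 0.5897 -0.0505  0.1176] w 0.0185 tau7 -0.188 j7 -1.67
```

Call:
arm_command(moves=[0,0,0,1.5,0,0,0,0])

```text
time: 28.83
ee_pos: [0.5897, -0.0506, 0.1176]
eef_rot: [0.957, -0.291, 0.0, 0.0]
ft_force: [4.5, -3.3, 3.0]
width: 0.0183
grip_force: 54.9
```

```bash
python3 tq.py
```

```text
t 29.03 F [ 4.4 -3.4  2.5] T [-0.661 -0.916  0.198] sd 0.014 yaw -33.72 pos [ 0.5897 -0.0505  0.1176] w 0.0182 tau7 -0.205 j7 -1.69
```

Call:
arm_command(moves=[0,0,0,1.5,0,0,0,0])

```text
time: 29.2
ee_pos: [0.5897, -0.0506, 0.1176]
eef_rot: [0.953, -0.303, 0.0, 0.0]
ft_force: [3.9, -3.1, 2.7]
width: 0.0188
grip_force: 54.9
```

```bash
python3 tq.py
```

```text
t 29.4 F [ 4.4 -3.   2.4] T [-0.693 -0.923  0.224] sd 0.033 yaw -35.22 pos [ 0.5897 -0.0506  0.1176] w 0.0185 tau7 -0.211 j7 -1.71
```

Call:
arm_command(moves=[0,0,0,1.5,0,0,0,0])

```text
time: 29.57
ee_pos: [0.5897, -0.0506, 0.1176]
eef_rot: [0.949, -0.316, 0.0, 0.0]
ft_force: [4.4, -4.0, 1.2]
width: 0.0187
grip_force: 54.9
```

```bash
python3 tq.py
```

```text
t 29.77 F [ 4.  -3.5  1.7] T [-0.691 -0.95   0.201] sd 0.031 yaw -36.72 pos [ 0.5897 -0.0505  0.1176] w 0.0183 tau7 -0.208 j7 -1.73
```

Call:
arm_command(moves=[0,0,0,2,0,0,0,2,0,0,0,0])

```text
time: 30.02
ee_pos: [0.5897, -0.0506, 0.1176]
eef_rot: [0.937, -0.349, 0.0, 0.0]
ft_force: [3.8, -2.7, 3.1]
width: 0.0184
grip_force: 54.9
```

```bash
python3 tq.py
```

```text
t 30.22 F [ 4.3 -3.3  2. ] T [-0.681 -0.962  0.187] sd 0.033 yaw -40.73 pos [ 0.5897 -0.0506  0.1175] w 0.0188 tau7 -0.18 j7 -1.79
```

Call:
arm_command(moves=[0,0,0,2,0,0,0,2,0,0,0,0])

```text
time: 30.47
ee_pos: [0.5897, -0.0506, 0.1175]
eef_rot: [0.924, -0.381, 0.0, 0.0]
ft_force: [3.6, -2.9, 3.2]
width: 0.0181
grip_force: 54.9
```

```bash
python3 tq.py
```

```text
t 30.67 F [ 4.4 -3.2  2.4] T [-0.735 -0.985  0.2  ] sd 0.016 yaw -44.73 pos [ 0.5898 -0.0506  0.1176] w 0.0187 tau7 -0.218 j7 -1.85
```

Call:
arm_command(moves=[0,0,0,2,0,0,0,2,0,0,0,0])

```text
time: 30.92
ee_pos: [0.5897, -0.0506, 0.1175]
eef_rot: [0.911, -0.413, 0.0, 0.0]
ft_force: [4.6, -3.6, 2.8]
width: 0.0183
grip_force: 54.9
```

```bash
python3 tq.py
```

```text
t 31.12 F [ 4.3 -3.7  1.9] T [-0.736 -1.023  0.182] sd 0.028 yaw -48.73 pos [ 0.5897 -0.0507  0.1175] w 0.0185 tau7 -0.173 j7 -1.92
```

Torque has levelled at about 0.2 N m. I'll open, lift clear, and inspect the nut and stud.

Call:
arm_command(moves=[0,0,0,0,0,0,0,0,0,0,0,0,0,0,0,0], fingers=35, squeeze=10)

```text
time: 31.45
ee_pos: [0.589, -0.0499, 0.1171]
eef_rot: [0.911, -0.412, -0.001, -0.0]
ft_force: [0.4, -0.5, 0.5]
width: 0.0294
grip_force: 0.0
```

Call:
arm_command(moves=[0,0,-1,0,0,0,-3,0,0,0,-3,0,0,0,-3,0,0,0,0,0,0,0,0,0])

```text
time: 31.95
ee_pos: [0.5904, -0.0507, 0.2196]
eef_rot: [0.911, -0.412, 0.001, -0.001]
ft_force: [0.6, 0.4, -0.2]
width: 0.0306
grip_force: 0.0
```

```bash
python3 -c "
from h import *
go(.5897,-.0507,.1177)
s=r.camera('side'); np.savez('e.npz',s=s)
cv2.imwrite('pics/a6.png',crop('',s[:,:,::-1],238,150,40,40,15))
for z in(.0,.112,.134,.144,.150):print(z,proj('side',[.5897,-.0507,z]))"
```

```text
t 31.95 pos [ 0.5904 -0.0507  0.2196] yaw -48.71 F [ 0.6  0.4 -0.2] T [0.009 0.17  0.006] w 0.0306 g 0.0 j7 -2.0 tilt [0.0028 0.0009]
tool cm [-0.06  0.08 10.19] turn None
0.0 [[257.72317223 213.28154262]]
0.112 [[257.61720712 176.7348951 ]]
0.134 [[257.59501474 169.08089262]]
0.144 [[257.58476704 165.5465314 ]]
0.15 [[257.57856944 163.40902019]]
```

View pics/a6.png

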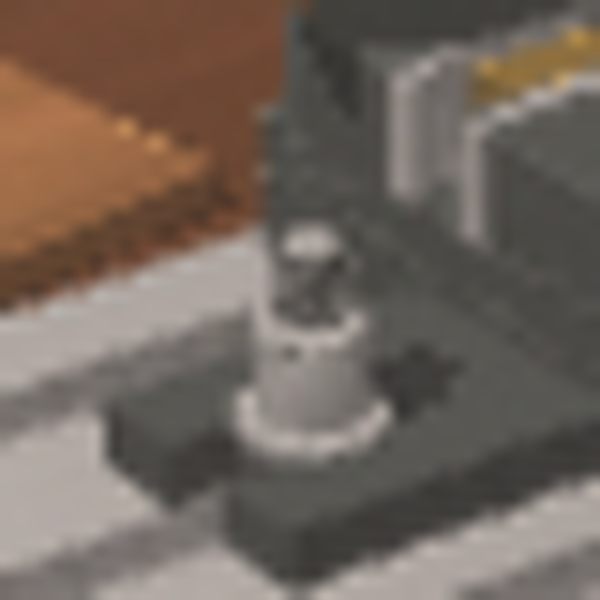

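The nut is seated on the lug, with its collar at about (259,178) and the stud top at about (259,166). That is about 34 mm of height, so the head is against the lips. Some of my turning therefore slipped in the grip. I'll turn back 60° and regrip, feeling for the flats by width.

Call:
arm_command(moves=[-0.06,0.08,0,0,0,0,0,-6,0,0,0,-6,0,0,0,-6,0,0,0,-6,0,0,0,-6,0,0,0,-6,0,0,0,-6,0,0,0,-6,0,0,0,-6,0,0,0,-6,0,0,0,0])

```text
time: 33.0
ee_pos: [0.588, -0.0505, 0.2167]
eef_rot: [0.995, 0.101, -0.001, -0.0]
ft_force: [-0.1, 0.3, -0.3]
width: 0.0302
grip_force: 0.0
```

Call:
arm_command(moves=[0,0,3,0,0,0,3,0,0,0,2,0,0,0,1.2,0,0,0,0.9,0,0,0,0,0,0,0,0,0])

```text
time: 33.58
ee_pos: [0.5889, -0.0508, 0.1171]
eef_rot: [0.995, 0.098, 0.0, 0.0]
ft_force: [0.3, -0.4, 0.4]
width: 0.0302
grip_force: 0.0
```

```bash
python3 -c "
from h import *
go(.5895,-.0504,.1177)"
```

```text
t 33.58 pos [ 0.5889 -0.0508  0.1171] yaw 11.22 F [ 0.3 -0.4  0.4] T [-0.108  0.13  -0.016] w 0.0302 g 0.0 j7 -1.02 tilt [ 0.0002 -0.0003]
tool cm [ 0.06 -0.03 -0.06] turn None
```

Call:
arm_command(moves=[0,0,0,0,0,0,0,0,0,0,0,0,0,0,0,0], fingers=10, squeeze=4)

```text
time: 33.92
ee_pos: [0.5893, -0.0505, 0.1175]
eef_rot: [0.995, 0.098, 0.001, -0.0]
ft_force: [-0.3, 0.4, 4.7]
width: 0.0197
grip_force: 4.0
```

```bash
python3 tq.py; python3 tq.py
```

```text
t 34.12 F [-0.9  0.5  5.4] T [0.048 0.257 0.032] sd 0.035 yaw 11.29 pos [ 0.5893 -0.0505  0.1175] w 0.0194 tau7 -0.026 j7 -1.02
t 34.32 F [-1.1  0.6  6.4] T [0.066 0.289 0.031] sd 0.038 yaw 11.29 pos [ 0.5893 -0.0505  0.1175] w 0.0196 tau7 -0.025 j7 -1.02
```

Call:
arm_command(moves=[0,0,-0.12,0,0,0,0,0])

```text
time: 34.48
ee_pos: [0.589, -0.0506, 0.118]
eef_rot: [0.995, 0.098, 0.0, 0.0]
ft_force: [2.6, 0.5, 1.0]
width: 0.0198
grip_force: 4.0
```

Call:
arm_command(moves=[0,0,0,0,0,0,0,0,0,0,0,0], squeeze=60)

```text
time: 34.73
ee_pos: [0.589, -0.0506, 0.118]
eef_rot: [0.995, 0.098, 0.0, 0.0]
ft_force: [2.3, -0.8, 0.2]
width: 0.0183
grip_force: 60.0
```

```bash
python3 tq.py
```

```text
t 34.93 F [ 2.9 -0.7  0.4] T [-0.229 -0.612  0.215] sd 0.008 yaw 11.29 pos [ 0.589  -0.0506  0.118 ] w 0.0184 tau7 -0.201 j7 -1.02
```

Call:
arm_command(moves=[0,0,0,2,0,0,0,0])

```text
time: 35.1
ee_pos: [0.589, -0.0507, 0.118]
eef_rot: [0.997, 0.08, 0.0, 0.0]
ft_force: [3.4, -0.3, 0.8]
width: 0.0179
grip_force: 60.0
```

```bash
python3 tq.py
```

```text
t 35.3 F [ 4.2 -1.1  0.2] T [-0.327 -0.79   0.188] sd 0.039 yaw 9.33 pos [ 0.589  -0.0507  0.118 ] w 0.0187 tau7 -0.201 j7 -1.05
```

Call:
arm_command(moves=[0,0,0,2,0,0,0,0])

```text
time: 35.47
ee_pos: [0.589, -0.0507, 0.118]
eef_rot: [0.998, 0.063, 0.0, 0.0]
ft_force: [4.8, -1.7, 0.8]
width: 0.018
grip_force: 60.0
```

```bash
python3 tq.py
```

```text
t 35.67 F [ 5.2 -1.4  0.9] T [-0.417 -0.94   0.19 ] sd 0.01 yaw 7.35 pos [ 0.5889 -0.0507  0.118 ] w 0.0181 tau7 -0.171 j7 -1.08
```

Call:
arm_command(moves=[0,0,0,2,0,0,0,2,0,0,0,0])

```text
time: 35.92
ee_pos: [0.5889, -0.0508, 0.1179]
eef_rot: [1.0, 0.028, 0.0, 0.0]
ft_force: [4.4, -1.5, -0.1]
width: 0.0184
grip_force: 60.0
```

```bash
python3 tq.py
```

```text
t 36.12 F [ 4.7 -1.7  0.8] T [-0.466 -0.924  0.236] sd 0.017 yaw 3.37 pos [ 0.5889 -0.0508  0.1179] w 0.0181 tau7 -0.228 j7 -1.14
```

Call:
arm_command(moves=[0,0,0,2,0,0,0,2,0,0,0,0])

```text
time: 36.37
ee_pos: [0.5889, -0.0508, 0.1179]
eef_rot: [1.0, -0.007, 0.0, 0.0]
ft_force: [4.8, -1.8, 1.5]
width: 0.0184
grip_force: 60.0
```

```bash
python3 tq.py
```

```text
t 36.57 F [ 5.  -1.8  1.6] T [-0.467 -0.933  0.178] sd 0.02 yaw -0.63 pos [ 0.5889 -0.0508  0.118 ] w 0.0182 tau7 -0.197 j7 -1.2
```

Call:
arm_command(moves=[0,0,0,2,0,0,0,2,0,0,0,0])

```text
time: 36.82
ee_pos: [0.5889, -0.0507, 0.1179]
eef_rot: [0.999, -0.041, 0.0, 0.0]
ft_force: [4.8, -2.0, 0.7]
width: 0.0185
grip_force: 60.0
```

```bash
python3 tq.py
```

```text
t 37.02 F [ 4.9 -1.9  1. ] T [-0.455 -0.937  0.352] sd 0.003 yaw -4.62 pos [ 0.5888 -0.0507  0.1179] w 0.0187 tau7 -0.339 j7 -1.26
```

Call:
arm_command(moves=[0,0,0,0,0,0,0,0])

```text
time: 37.18
ee_pos: [0.5889, -0.0507, 0.1179]
eef_rot: [0.999, -0.04, 0.0, 0.0]
ft_force: [4.5, -1.2, 1.3]
width: 0.0179
grip_force: 60.0
```

```bash
python3 tq.py
```

```text
t 37.38 F [ 4.6 -1.8  1.1] T [-0.478 -0.942  0.377] sd 0.017 yaw -4.62 pos [ 0.5889 -0.0507  0.1179] w 0.0182 tau7 -0.334 j7 -1.26
```

The torque is now holding at about 0.35 N m: the head is on its stop and the nut is firm. I'm releasing and retreating.

Call:
arm_command(moves=[0,0,0,0,0,0,0,0,0,0,0,0,0,0,0,0,0,0,0,0], fingers=38, squeeze=10)

```text
time: 37.8
ee_pos: [0.5883, -0.0504, 0.1175]
eef_rot: [0.999, -0.041, -0.0, -0.0]
ft_force: [-0.2, 0.3, -0.9]
width: 0.0325
grip_force: 0.0
```

Call:
arm_command(moves=[0,0,-0.5,0,0,0,-1,0,0,0,-3,0,0,0,-3,0,0,0,-3,0,0,0,-2,0,0,0,0,0,0,0,0,0,0,0,0,0])

```text
time: 38.55
ee_pos: [0.5885, -0.0504, 0.2427]
eef_rot: [0.999, -0.041, -0.0, -0.0]
ft_force: [0.2, 0.4, -0.4]
width: 0.0332
grip_force: 0.0
```

```bash
python3 -c "
from h import *
go(.5889,-.0507,.118)
a=np.load('e.npz')['s'].astype(int); b=r.camera('side').astype(int)
d=np.abs(a-b).sum(2)[155:185,248:272]; print(d.max(),(d>60).sum())
g=lambda i:i[155:185,248:272].sum(2)
print('shift',cv2.phaseCorrelate(g(a).astype(np.float32),g(b).astype(np.float32)))"
```

```text
t 38.55 pos [ 0.5885 -0.0504  0.2427] yaw -4.71 F [ 0.2  0.4 -0.4] T [-0.045  0.164  0.036] w 0.0332 g 0.0 j7 -1.34 tilt [-0.0003  0.0004]
tool cm [ 0.05  0.03 12.47] turn None
148 11
shift ((-0.002276424317013692, -0.07641972503215655), 0.9874148885409038)
```

```bash
python3 -c "
from bench import r
print(r.close_job())"
```

```text
the job is handed in; nothing more can be done
None
```

The job is handed in at about 39 s: the T-bolt went through the free lug's notch into the slot, was turned clockwise, and the nut was tightened to about 0.35 N m and let go. That reading is at or slightly above the top of the firm range. The clamping force and the head's angle under the lips are inferred from torque and nut height, not seen, and no verdict came back.

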